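Fitting kits for two lacquered pieces of furniture

ROBOT

A 7-joint arm with a two-finger parallel gripper is mounted at the origin on the work surface. World frame = base frame: x ahead of the robot, y to its left, z up, the work surface at z = 0. Lengths are in m, angles in rad, forces in N, time in s.
With the tool pointing down it reaches from about 0.4 to 0.85 m from the base axis. Payload 10.4 kg.
Tool frame: the origin (TCP) lies midway between the tips of the shut fingers; the grasp point (between the pads) lies 19 mm behind it (r.grasp_offset is the distance from the TCP to the grasp point, in m); z points along the fingers, y is the line along which they close (so a half turn about z gives the same grasp; the last joint's range is limited). The gripper opens to 87 mm and grips with 3 to 60 N. Pads are 19 mm wide; open, the fingers measure 117 mm over their backs; the gripper's body (75 mm by 190 mm) begins 51 mm behind the grasp point.
Start: joints at [-0.023, 0.332, -0.065, 1.46, 0.022, 1.35, -0.088], TCP at [0.625, 0, 0.223] pointing down, gripper open.
Joint ranges: [-2.6, 2.6], [-0.5, 2.12], [-1.47, 1.34], [0.16, 2.42], [-1.27, 4.41], [0.06, 2.06], [-2.6, 2.6]. Speed limits (rad/s): [2.22, 2.22, 2.79, 2.79, 3.14, 3.14, 3.14].

INTERFACE

Orientations are given as a unit quaternion [x, y, z, w].
In Python, from bench import r gives the robot as it stands.
- The arm moves only by the tool drive_tool, never from a script. Its argument "moves" is a list that holds one entry, the list of rows, each a list of 7 numbers: the shift along the tool's x, y, z in m, then the turn, a rotation vector about the tool's x, y, z in rad, then the opening, from 0 (shut) to 1 (fully open). In form: [[[tx, ty, tz, ax, ay, az, jaw], ...]]. A call has 1 to 10 rows; each row shifts and turns the commanded pose from where the row before left it, along the tool's axes as they then stand; what a row does not reach is not made up. A row lasts 1/10 s, in which the tool goes at most 50 mm and 8.59 degrees, less where a joint would pass 70% of its speed; a pose out of reach is approached as far as the arm can. A call is refused whole if a number of a shift passes 0.05 or a number of a turn 0.15, either way. A call with a gripper value outside its range is refused whole. The fingers move at their own pace and stop on an object; "squeeze" is the grip in N (left out, the last holds). Time passes only in rows, so rows that do not move let the fingers close. It gives the time, the measured TCP pose, the force, the opening and the grip force at its end, in the units of the state.
- r.read_state(): the state, without advancing time (a new reading comes with each control period).
- r.camera(name): name is "scene" or "side" or "wrist"; returns the picture (400x640x3 uint8, red, green, blue); there is no depth.
- r.camera_info(name): a dict with "mtx" (3x3 intrinsics, pixels), "k1" (the pictures are not rectified: a ray, as slopes to the right and down, at radius r is drawn at 1 + k1 r^2 times it, then the intrinsics apply), "rvec" (rotation vector, rad) and "tvec" (3), from world to camera coordinates, as OpenCV has them; the wrist camera has in their place "T_tool_cam" (4x4, takes a point from camera to tool coordinates, whose origin is the TCP and whose axes are the flange's). Camera axes: x right, y down, z forward; pixel columns grow to the right and rows downward; lengths in m; the calibration is good to about 2 mm. A picture is of the moment at which its call begins: read the wrist's pose just before it. camera_info takes no time and is no camera call.
- r.close_job(): hands the job in; it is judged then, once.
Trained networks look in the newest picture that a camera, given by its name, has taken for a name from the list of things; names that differ only in an ending like _2 or _b are one class to them, and where a whole thing is asked for, a point or a joint stands for the part that bears it (a point fixed in the world has none). Each returns a list of dicts, best first, with "conf" (0 to 1); they miss things now and then, are a little off and sometimes report something else, mostly with a low value. They report only what shows in the picture. A call takes as long as a camera call. They do not tell look-alikes from the thing itself.
- r.find_in(camera, query): "bbox" ([left, top, right, bottom] in pixels, round what is visible of it).
- r.place_of(camera, query): "at" ([column, row] in pixels: a listed point, or the origin of a listed thing).
The state is a dict: "time": time; "joint_positions": joint angles; "joint_vel": joint speeds; "joint_torque": joint torques, N m; "ee_pos": TCP position; "eef_rot": TCP orientation; "ft_force": force on the tool from outside, world axes, zero at the start; "torque": the same for the moment, N m; "width": finger opening in m; "grip_force": force on a finger pad.
Only numpy, scipy, OpenCV 4.12 (cv2) and the standard library are available. Lean on these libraries where they do the work, as an engineer would, in place of code of your own. Each camera call takes 0.05 s, during which the arm holds its last target. There are 200 camera calls.

TASK

Make up the two kits of fittings that go out with the freshly lacquered furniture. In the larger tray with three pockets, lay the long bar handle along the long slot, and stand the tapered foot in the bigger and the small knob in the smaller of the other two pockets; in the smaller tray with two pockets, lay the short bar handle along the narrow slot and stand the large knob in the wide pocket. Each piece ends flat on the floor of its pocket, the same way up as it stands now, and nothing may touch the wet grey sample panel.

Things in the scene. Friction and masses are not known exactly. Their poses are not given: they have to be found in the camera images.
- long_handle: The long furniture bar handle, bright steel, 140 mm long, legs 116 mm apart. A 12 x 12 mm bar on two round legs with flat 14 x 22 mm feet; 34 mm high, the bar at heights 22 to 34 mm, free space under its middle. Stands on its feet. Origin: centre of the underside, below the middle of the bar; x along the bar, z up. Both ends alike.
- short_handle: The short furniture bar handle, bright steel, 90 mm long, legs 66 mm apart. A 12 x 12 mm bar on two round legs with flat 14 x 22 mm feet; 34 mm high, the bar at heights 22 to 34 mm, free space under its middle. Stands on its feet. Origin: centre of the underside, below the middle of the bar; x along the bar, z up. Both ends alike.
- foot: Tapered wooden furniture foot, standing upside down on its square dark steel mounting plate (46 x 46 x 5 mm): a round cone-shaped shaft of medium-brown wood, 38 mm across just above the plate and 31 mm at the top, 60 mm high in all. Origin: centre of the plate's underside; z up, x and y along the plate's edges.
- small_knob: The small turned knob of dark wood, mushroom shaped, 30 mm high: base 24 mm across, neck 18 mm, round head 28 mm across with straight sides from 15 to 26 mm height. Stands on its base. Origin: centre of the underside; z up.
- large_knob: The large turned knob of dark wood, mushroom shaped, 36 mm high: base 34 mm across, neck 26 mm, round head 42 mm across with straight sides from 17 to 30 mm height. Stands on its base. Origin: centre of the underside; z up.
- tray_three: Larger plywood kit tray, 133 mm (x) by 180 mm (y), three pockets. Fixed; walls 5 mm thick, tops 14 mm and floor 5 mm above the table. Origin: centre of the underside, z up. Long slot 44 mm (x) by 170 mm (y), centre (-39.5, 0) mm in the tray's x, y; bigger pocket 74 by 100 mm, centre (+24.5, +35); smaller pocket 74 by 65 mm, centre (+24.5, -52.5).
- tray_two: Smaller plywood kit tray, 133 mm (x) by 120 mm (y), two pockets. Fixed; walls 5 mm thick, tops 14 mm and floor 5 mm above the table. Origin: centre of the underside, z up. Narrow slot 44 mm (x) by 110 mm (y), centre (-39.5, 0) mm in the tray's x, y; wide pocket 74 by 110 mm, centre (+24.5, 0).
- wet_panel: Freshly sprayed grey sample panel, 80 mm (x) by 100 mm (y), top 16 mm above the table, lying on two thin strips among the fittings, fixed. Its paint is wet: it must not be touched. Origin: centre of the underside on the table; z up.
There are look-alikes about, which are no part of the job. What is shaped like the long_handle but purple is not meant.

How it is judged:
At the end, for the whole second after the job is handed in: Each of the five fittings lies wholly inside the pocket named for it in the goal, on the pocket's floor (within 3 mm in height), upright as at the start (within 0.1 rad), the handles along their slots, either way round (within 0.3 rad); all released and at rest (x of long_handle in the frame of tray_three between -0.0555 and -0.0235 m and y of long_handle in the frame of tray_three between -0.017 and 0.017 m and z of long_handle in the frame of tray_three between 0.002 and 0.008 m and angle between each of long_handle, foot, small_knob, short_handle, large_knob's own z axis and vertical below 0.1 rad and linear speed of each of long_handle, foot, small_knob, short_handle, large_knob below 0.02 m/s and angular speed of each of long_handle, foot, small_knob, short_handle, large_knob below 0.2 rad/s and angle between the x axis of long_handle and the y axis of tray_three, either way round below 0.3 rad and x of foot in the frame of tray_three between 0.0085 and 0.0405 m and y of foot in the frame of tray_three between 0.006 and 0.064 m and z of foot in the frame of tray_three between 0.002 and 0.008 m and x of small_knob in the frame of tray_three between -0.0015 and 0.0505 m and y of small_knob in the frame of tray_three between -0.074 and -0.031 m and z of small_knob in the frame of tray_three between 0.002 and 0.008 m and x of short_handle in the frame of tray_two between -0.0555 and -0.0235 m and y of short_handle in the frame of tray_two between -0.012 and 0.012 m and z of short_handle in the frame of tray_two between 0.002 and 0.008 m and angle between the x axis of short_handle and the y axis of tray_two, either way round below 0.3 rad and x of large_knob in the frame of tray_two between 0.0025 and 0.0465 m and y of large_knob in the frame of tray_two between -0.04 and 0.04 m and z of large_knob in the frame of tray_two between 0.002 and 0.008 m); the robot touches nothing.
It fails at once if the wet sample panel is touched (contact force between wet_panel and anything else above 0.3 N).
It also fails if it takes over 141 s, if anything falls off the work surface, if the arm or the gripper's body presses on something with over 40 N, if the wrist force passes 120 N, or if a joint passes its speed limit or range.

## Working session

There is one attempt and no reset: what is moved stays moved. The work goes in short steps, Python scripts to look and compute and a tool call to move; the robot and the scene stay as the last step left them, time stands still between calls to the robot, and variables do not carry over. Pictures are saved under pics/ and viewed, at most 14 in all, crops included, and the job is handed in when it is done.

Besides the shell and the picture viewer there is one more tool, called as name([rows], argument=value, ...), one row to a line, values as JSON. drive_tool: Moves the arm, as the interface text tells. Its arguments: {"type":"object","properties":{"moves":{"type":"array"},"squeeze":{"type":"number"}},"required":["moves"]}

```bash
mkdir -p pics; ls
cat > h.py <<'E'
import numpy as np,cv2
from bench import r
from scipy.spatial.transform import Rotation as R
def cam(name,st=None):
    i=r.camera_info(name);K=np.array(i["mtx"],float);k1=i["k1"]
    if name=="wrist":
        st=st or r.read_state();T=np.eye(4);T[:3,:3]=R.from_quat(st["eef_rot"]).as_matrix();T[:3,3]=st["ee_pos"]
        T=T@np.array(i["T_tool_cam"]);Rc=T[:3,:3];c=T[:3,3]
    else:
        Rw=cv2.Rodrigues(np.array(i["rvec"],float))[0];Rc=Rw.T;c=-Rc@np.array(i["tvec"],float).ravel()
    return K,k1,Rc,c
def back(C,px,z):
    K,k1,Rc,c=C;p=cv2.undistortPoints(np.array([[px]],float),K,np.array([k1,0,0,0.]))[0,0]
    d=Rc@np.array([p[0],p[1],1]);return (c+d*(z-c[2])/d[2])[:2]
def proj(C,P):
    K,k1,Rc,c=C;q=(np.atleast_2d(P)-c)@Rc
    return cv2.projectPoints(q,np.zeros(3),np.zeros(3),K,np.array([k1,0,0,0.]))[0][:,0]
def shot(name,f):
    st=r.read_state();im=r.camera(name);cv2.imwrite("pics/"+f,im[:,:,::-1]);return im,cam(name,st)
E
cat > a.py <<'E'
from h import *
np.set_printoptions(precision=3,suppress=True)
for n in("scene","side","wrist"):
    im,C=shot(n,n+"0.png");print(n,C[3],C[2][:,2])
    for q in("long_handle","short_handle","foot","small_knob","large_knob","tray_three","tray_two","wet_panel"):
        print(n,q,[(round(d["conf"],2),np.round(d["at"]),back(C,d["at"],0)) for d in r.place_of(n,q)[:4]])
print(r.read_state())
E
python3 a.py
```

```text
pics
scene [ 1.046 -1.011  0.762] [-0.405  0.711 -0.575]
scene long_handle [(0.91, array([217., 360.]), array([ 0.596, -0.606])), (0.78, array([320., 253.]), array([ 0.625, -0.243]))]
scene short_handle [(0.71, array([397., 161.]), array([0.632, 0.266]))]
scene foot [(0.81, array([328., 173.]), array([0.47 , 0.102]))]
scene small_knob [(0.68, array([378., 187.]), array([0.638, 0.098]))]
scene large_knob [(0.52, array([293., 204.]), array([ 0.459, -0.092]))]
scene tray_three [(0.94, array([354., 138.]), array([0.442, 0.35 ])), (0.57, array([398., 164.]), array([0.64 , 0.253]))]
scene tray_two [(0.76, array([223., 260.]), array([ 0.43 , -0.375]))]
scene wet_panel []
side [0.282 1.046 0.75 ] [ 0.178 -0.831 -0.526]
side long_handle [(0.61, array([304., 170.]), array([ 0.629, -0.263])), (0.53, array([334., 128.]), array([ 0.604, -0.604]))]
side short_handle [(0.72, array([246., 277.]), array([0.628, 0.253]))]
side foot [(0.82, array([328., 249.]), array([0.472, 0.106]))]
side small_knob [(0.67, array([264., 239.]), array([0.636, 0.108]))]
side large_knob [(0.66, array([346., 203.]), array
[... 583 characters left out ...]
5.]), array([0.628, 0.11 ]))]
wrist large_knob [(0.86, array([203., 249.]), array([ 0.464, -0.099]))]
wrist tray_three []
wrist tray_two []
wrist wet_panel [(0.62, array([331., 242.]), array([ 0.639, -0.089]))]
{'time': 1.35, 'joint_positions': array([-0.023,  0.332, -0.065,  1.46 ,  0.022,  1.35 , -0.088]), 'joint_vel': array([-0.   ,  0.002, -0.001,  0.   ,  0.001, -0.   ,  0.   ]), 'joint_torque': array([ -0.   , -62.302,   0.024, -39.012,  -0.061,   0.032,   0.   ]), 'ee_pos': array([0.625, 0.   , 0.223]), 'eef_rot': array([0.707, 0.707, 0.   , 0.   ]), 'ft_force': array([ 0.668, -0.114,  0.646]), 'torque': array([ 0.007,  0.021, -0.059]), 'grip_force': 0.0, 'width': 0.08691475885095375}
```

Run:
```python
import cv2,numpy as np
a=cv2.imread('pics/scene0.png')[100:400,100:500];cv2.imwrite('pics/s1.png',cv2.resize(a,(800,600)))
a=cv2.imread('pics/side0.png')[80:400,150:550];cv2.imwrite('pics/s2.png',cv2.resize(a,(750,600)))
```

```text
(no output)
```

View pics/s1.png

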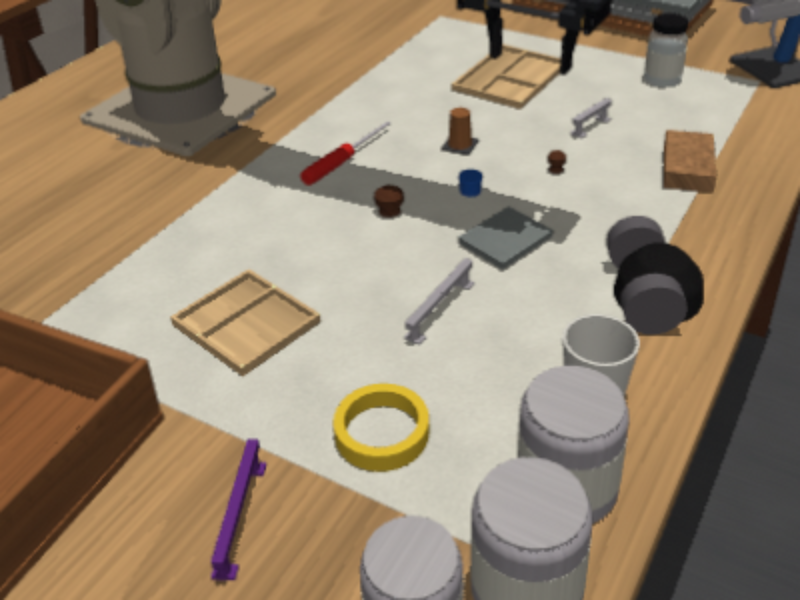

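View pics/s2.png

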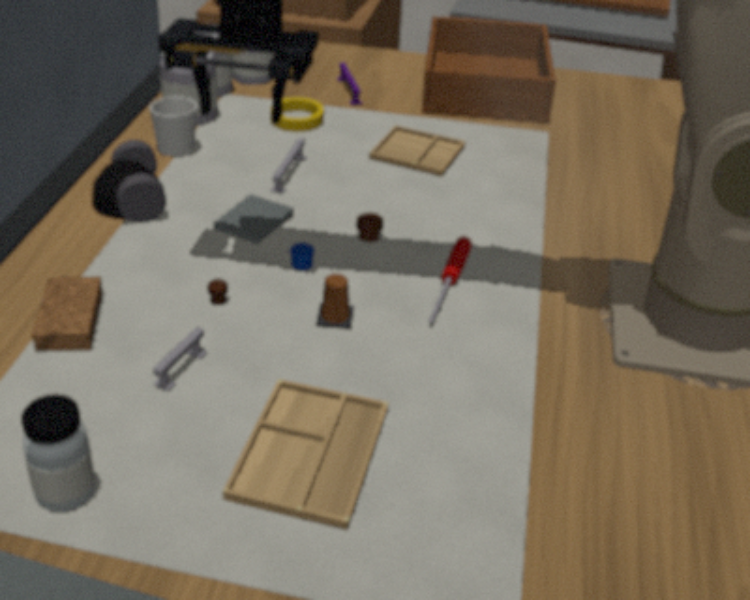

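View pics/wrist0.png

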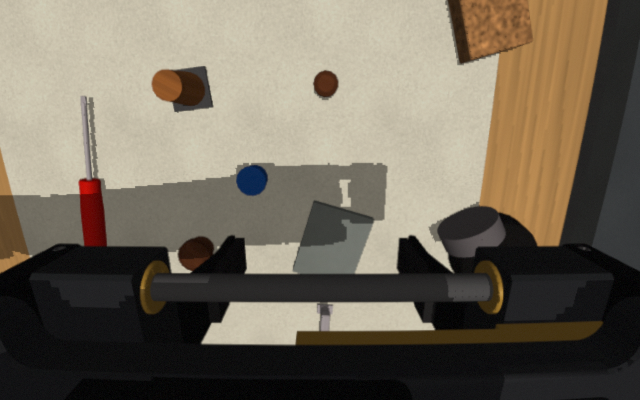

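The scene and side views show the long handle in the scene crop at (440,300) and the short one at (592,117). Trays are at (247,320) and (510,75), and the wet panel at (507,237). The purple bar at (238,510) is the decoy.

```bash
cat >> h.py <<'E'
def yaw(): 
    x=R.from_quat(r.read_state()["eef_rot"]).as_matrix();return x[:,0],x[:,1]
def to(x,y,z,ydir=None):
    "print tool-axis shift to TCP target; then turn about tool z so tool y lies along ydir (rad in world, mod pi)"
    s=r.read_state();M=R.from_quat(s["eef_rot"]).as_matrix();d=M.T@(np.array([x,y,z])-s["ee_pos"])
    a=np.arctan2(M[1,1],M[0,1]);t=0 if ydir is None else -((ydir-a+np.pi/2)%np.pi-np.pi/2)
    print("t",round(s["time"],2),"pos",np.round(s["ee_pos"],4),"ydir",round(a,3),"tilt",np.round(M[:2,2],3),"w",round(s["width"],4),"shift",np.round(d,4),"turn z",round(t,3),"j7",round(s["joint_positions"][6],2))
E
python3 - <<'E'
from h import *
np.set_printoptions(precision=4,suppress=True)
S=cam("scene");D=cam("side");W=cam("wrist")
sc=lambda l:[(100+u/2,100+v/2) for u,v in l]
sd=lambda l:[(150+u/1.875,80+v/1.875) for u,v in l]
def rep(n,C,l,z):
    p=np.array([back(C,q,z) for q in l]);e=np.roll(p,-1,0)-p
    print(n,p.tolist() if 0 else p.round(3).tolist(),"mean",p.mean(0),"len",np.linalg.norm(e,axis=1),"ang",np.degrees(np.arctan2(e[:,1],e[:,0])))
rep("long",S,sc([(467,263),(409,333)]),.03);rep("long",D,sd([(303,143),(277,185)]),.03)
rep("short",S,sc([(608,102),(575,130)]),.03);rep("short",D,sd([(200,333),(157,374)]),.03)
rep("t2",S,sc([(247,271),(319,320),(243,370),(172,321)]),.014);rep("t2",D,sd([(400,127),(465,147),(440,173),(370,153)]),.014)
rep("t3",D,sd([(281,382),(387,403),(346,522),(226,495)]),.014)
rep("foot",W,[(206,67),(213,105),(174,112)],.005)
rep("panel",S,sc([(508,207),(552,236),(503,267),(460,239)]),.016)
rep("jar",D,sd([(62,500)]),0);rep("cork",D,sd([(38,345),(97,345),(101,278)]),.03)
to(.634,.106,.10)
E
```

```text
long [[0.633, -0.185], [0.633, -0.33]] mean [ 0.633  -0.2576] len [0.1446 0.1446] ang [-90.2586  89.7414]
long [[0.616, -0.305], [0.62, -0.157]] mean [ 0.6181 -0.2314] len [0.148 0.148] ang [ 88.2731 -91.7269]
short [[0.646, 0.287], [0.632, 0.181]] mean [0.6388 0.2341] len [0.1069 0.1069] ang [-97.5359  82.4641]
short [[0.615, 0.215], [0.638, 0.298]] mean [0.6263 0.2569] len [0.0863 0.0863] ang [  74.499 -105.501]
t2 [[0.385, -0.311], [0.518, -0.345], [0.49, -0.453], [0.364, -0.427]] mean [ 0.4392 -0.3842] len [0.1377 0.1118 0.1281 0.1185] ang [ -14.477  -104.6412  168.3826   80.0647]
t2 [[0.471, -0.441], [0.35, -0.394], [0.381, -0.291], [0.505, -0.329]] mean [ 0.4267 -0.3639] len [0.1297 0.108  0.1297 0.1168] ang [ 158.8208   73.3741  -17.3117 -106.811 ]
t3 [[0.501, 0.259], [0.374, 0.264], [0.385, 0.441], [0.51, 0.437]] mean [0.4425 0.35  ] len [0.1265 0.1778 0.1256 0.1782] ang [177.8851  86.6103  -1.9122 -93.0807]
foot [[0.493, 0.129], [0.498, 0.087], [0.45, 0.08]] mean [0.4801 0.0988] len [0.0423 0.0482 0.0656] ang [ -83.8077 -171.0622   48.9712]
panel [[0.619, -0.033], [0.699, -0.067], [0.669, -0.156], [0.594, -0.129]] mean [ 0.6455 -0.096 ] len [0.0861 0.0937 0.0797 0.0989] ang [ -23.13   -108.2458  160.0796   75.3196]
jar [[0.676, 0.474]] mean [0.6758 0.4741] len [0.] ang [0.]
cork [[0.795, 0.286], [0.727, 0.268], [0.78, 0.14]] mean [0.7672 0.2313] len [0.0709 0.1389 0.1473] ang [-165.1615  -67.5119   83.9947]
t 1.35 pos [0.625  0.     0.2226] ydir 0.0 tilt [0. 0.] w 0.0869 shift [0.106  0.009  0.1226] turn z 0 j7 -0.09
```

drive_tool([
  [[0.02,0.004,0.03,0,0,0,1],[0.02,0.004,0.03,0,0,0,1],[0,0,0.03,0,0,0,1],[0,0,0,0,0,0,1]],
])

```text
time: 1.75
ee_pos: [0.6304, 0.0404, 0.1282]
eef_rot: [0.707, 0.708, -0.003, -0.002]
ft_force: [-1.1, -0.5, 0.7]
width: 0.0871
grip_force: 0.0
```

```bash
cat > look.py <<'E'
import sys
from h import *
np.set_printoptions(precision=4,suppress=True)
im,C=shot("wrist",sys.argv[1])
for a in sys.argv[2:]:
    q,_,z=a.partition(":")
    print(q,[(round(d["conf"],2),np.round(d["at"]),back(C,d["at"],float(z or 0))) for d in r.place_of("wrist",q)[:3]],
     [(round(d["conf"],2),np.round(d["bbox"])) for d in r.find_in("wrist",q)[:2]])
E
python3 look.py w1.png small_knob foot short_handle large_knob; python3 -c "
from h import *
to(.633,.106,.007)"
```

```text
small_knob [(0.88, array([320., 124.]), array([0.6282, 0.1084]))] [(0.85, array([304., 105., 341., 141.]))]
foot [(0.59, array([146., 128.]), array([0.4666, 0.1055]))] []
short_handle [] []
large_knob [] []
t 2.2 pos [0.6335 0.0398 0.1336] ydir -0.0 tilt [0.001 0.   ] w 0.0871 shift [ 0.0662 -0.0007  0.1266] turn z 0 j7 -0.16
```

View pics/w1.png

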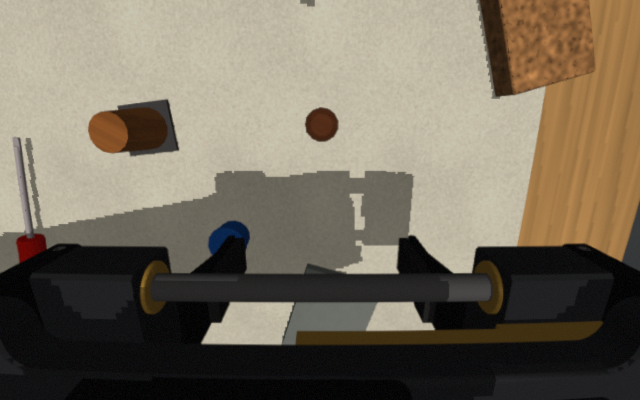

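The knob is centred at (322,124), in the clear; the foot is at (130,128).

drive_tool([
  [[0.034,-0.002,0.01,0,0,0,1],[0.034,-0.002,0.02,0,0,0,1],[0,0,0.035,0,0,0,1],[0,0,0.035,0,0,0,1],[0,0,0.025,0,0,0,1],[0,0,0,0,0,0,1],[0,0,0,0,0,0,0.2],[0,0,0,0,0,0,0.2],[0,0,0,0,0,0,0.2],[0,0,0,0,0,0,0.2]],
], squeeze=15)

```text
time: 3.2
ee_pos: [0.6298, 0.1081, 0.0089]
eef_rot: [0.707, 0.707, 0.001, 0.001]
ft_force: [-0.4, 0.8, 0.1]
width: 0.0629
grip_force: 0.0
```

drive_tool([
  [[0,0,0,0,0,0,0.1],[0,0,0,0,0,0,0.1],[0,0,0,0,0,0,0.1],[0,0,0,0,0,0,0.1],[0,0,0,0,0,0,0.1],[0,0,0,0,0,0,0.1],[0,0,0,0,0,0,0.1],[0,0,0,0,0,0,0.1]],
])

```text
time: 4.0
ee_pos: [0.629, 0.108, 0.0076]
eef_rot: [0.707, 0.707, 0.0, 0.0]
ft_force: [0.2, -0.1, 0.2]
width: 0.0272
grip_force: 15.0
```

drive_tool([
  [[0,0,-0.03,0,0,0,0.1],[0,0,-0.045,0,0,0,0.1],[0,0,-0.045,0,0,0,0.1],[0.02,-0.04,0,0,0,0,0.1],[0.02,-0.04,0,0,0,0,0.1],[0.02,-0.04,0,0,0,0,0.1],[0.02,-0.04,0,0,0,0,0.1],[0.02,-0.01,0,0,0,0,0.1],[0,0,0,0,0,0,0.1],[0,0,0,0,0,0,0.1]],
])

```text
time: 5.0
ee_pos: [0.4592, 0.2081, 0.1278]
eef_rot: [0.707, 0.707, 0.0, 0.0]
ft_force: [0.3, -0.8, 0.2]
width: 0.0268
grip_force: 15.0
```

```bash
python3 look.py w2.png tray_three; python3 -c "
from h import *
to(.4645,.2965,.012)"
```

```text
tray_three [(0.7, array([306.,  41.]), array([0.4463, 0.3454]))] []
t 5.15 pos [0.4597 0.2071 0.1275] ydir -0.002 tilt [ 0. -0.] w 0.027 shift [0.0895 0.0046 0.1155] turn z 0 j7 -0.55
```

View pics/w2.png

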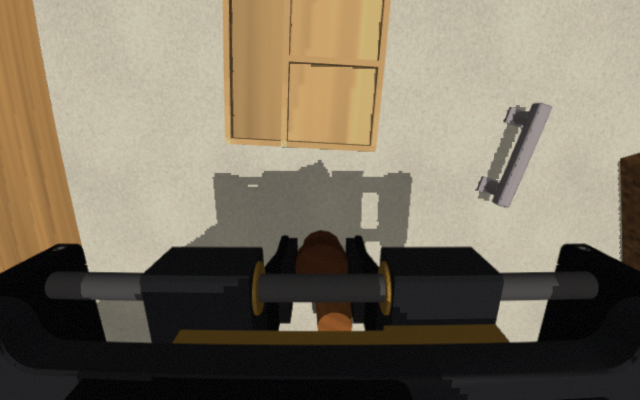

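The knob is held at (320,250). The tray's near corners are at (227,142) and (377,151), and the cross wall runs from (290,60) to (383,66). The short handle's bar runs from (543,105) to (503,205).

Run:
```python
from h import *
np.set_printoptions(precision=4,suppress=True)
W=cam("wrist")
b=lambda p,z:back(W,p,z)
a,c=b((227,142),.014),b((377,151),.014);d=c-a;th=np.arctan2(d[1],d[0]);print("corners",a,c,np.linalg.norm(d),np.degrees(th))
M=np.array([[np.cos(th),-np.sin(th)],[np.sin(th),np.cos(th)]])
t=(a+c)/2+M@[0,.09];print("tray",t,"crosswall mid",M.T@(b((336,63),.014)-t),"divider near",M.T@(b((286,145),.014)-t))
for n,o in dict(slot=(-.0395,0),big=(.0245,.035),small=(.0245,-.0525)).items(): print(n,t+M@o)
p,q=b((543,105),.034),b((503,205),.034);e=p-q;print("short",(p+q)/2,np.linalg.norm(e),np.arctan2(e[1],e[0]),p,q)
```

```text
corners [0.3768 0.2606] [0.509  0.2524] 0.1324581544108514 -3.5174826724489434
tray [0.4484 0.3463] crosswall mid [ 0.0248 -0.02  ] divider near [-0.0142 -0.0897]
slot [0.409  0.3487]
big [0.475  0.3798]
small [0.4697 0.2924]
short [0.6287 0.2506] 0.08669487986407938 1.3340476877576553 [0.6389 0.2927] [0.6186 0.2084]
```

drive_tool([
  [[0.043,0.005,0,0,0,0,0.1],[0.043,0.005,0,0,0,0,0.1],[0,0,0.03,0,0,0,0.1],[0,0,0.03,0,0,0,0.1],[0,0,0.03,0,0,0,0.1],[0,0,0.015,0,0,0,0.1],[0,0,0.0085,0,0,0,0.1],[0,0,0,0,0,0,0.1],[0,0,0,0,0,0,0.1]],
])

```text
time: 6.05
ee_pos: [0.4698, 0.2944, 0.0152]
eef_rot: [0.707, 0.707, 0.001, 0.0]
ft_force: [-0.0, -0.7, 0.4]
width: 0.0274
grip_force: 15.0
```

drive_tool([
  [[0,-0.0005,0.0015,0,0,0,0.1],[0,0,0,0,0,0,0.1],[0,0,0,0,0,0,0.42],[0,0,0,0,0,0,0.42],[0,0,-0.025,0,0,0,0.42],[0,0,-0.035,0,0,0,1],[0,0,-0.035,0,0,0,1]],
])

```text
time: 6.75
ee_pos: [0.4682, 0.2939, 0.1086]
eef_rot: [0.707, 0.707, -0.0, -0.0]
ft_force: [0.7, -0.3, 0.1]
width: 0.0454
grip_force: 0.0
```

drive_tool([
  [[-0.01,0.04,0,0,0,0,1],[-0.01,0.04,0,0,0,0,1],[-0.01,0.04,0,0,0,0,1],[-0.01,0.038,0,0,0,0,1],[0,0,0,0,0,0.12,1],[0,0,0,0,0,0.117,1],[0,0,0,0,0,0,1],[0,0,0,0,0,0,1]],
])

```text
time: 7.55
ee_pos: [0.6263, 0.2542, 0.1076]
eef_rot: [0.785, 0.62, 0.0, 0.0]
ft_force: [0.5, 0.1, -0.1]
width: 0.0865
grip_force: 0.0
```

```bash
python3 -c "
from h import *
to(.629,.249,.012,-.237)"
```

```text
t 7.55 pos [0.6263 0.2542 0.1076] ydir -0.233 tilt [ 0. -0.] w 0.0865 shift [-0.0045  0.0038  0.0956] turn z 0.004 j7 -0.74
```

drive_tool([
  [[-0.0045,0.004,0.025,0,0,0,1],[0,0,0.035,0,0,0,0.6],[0,0,0.03,0,0,0,0.5],[0,0,0.0055,0,0,0,0.4],[0,0,0,0,0,0,0.3],[0,0,0,0,0,0,0],[0,0,0,0,0,0,0],[0,0,0,0,0,0,0],[0,0,0,0,0,0,0],[0,0,0,0,0,0,0]],
])

```text
time: 8.55
ee_pos: [0.6296, 0.2488, 0.0125]
eef_rot: [0.786, 0.619, 0.0, 0.0]
ft_force: [0.1, -0.0, -0.3]
width: 0.0226
grip_force: 0.0
```

drive_tool([
  [[0,0,0,0,0,0,0],[0,0,0,0,0,0,0],[0,0,0,0,0,0,0],[0,0,0,0,0,0,0],[0,0,0,0,0,0,0]],
], squeeze=25)

```text
time: 9.05
ee_pos: [0.6294, 0.2487, 0.0121]
eef_rot: [0.786, 0.619, 0.0, 0.0]
ft_force: [-0.1, 0.2, 1.0]
width: 0.012
grip_force: 25.0
```

drive_tool([
  [[0,0,-0.02,0,0,0,0],[0,0,-0.04,0,0,0,0],[0,0,-0.045,0,0,0,0],[0,0,-0.045,0,0,0,0],[-0.0435,0,-0.015,0,0,0,0],[-0.0435,0,-0.015,0,0,0,0],[-0.0435,0,-0.015,0,0,0,0],[-0.0435,0,-0.01,0,0,0,0],[-0.0435,0,0,0,0,0,0],[-0.0435,0,0,0,0,0,0]],
])

```text
time: 10.05
ee_pos: [0.5675, -0.0067, 0.2174]
eef_rot: [0.786, 0.619, 0.0, 0.0]
ft_force: [1.3, 0.0, -1.6]
width: 0.0115
grip_force: 25.0
```

drive_tool([
  [[-0.0435,0,0,0,0,0,0],[-0.0435,0,0,0,0,0,0],[-0.0435,0,0,0,0,0,0],[-0.0435,0,0,0,0,0,0],[-0.0435,0,0,0,0,0,0],[-0.0435,0,0,0,0,0,0],[-0.0435,0,0,0,0,0,0],[-0.0435,0,0,0,0,0,0],[-0.0435,0,0,0,0,0,0],[-0.0435,0,0,0,0,0,0]],
])

```text
time: 11.05
ee_pos: [0.4653, -0.4293, 0.2169]
eef_rot: [0.786, 0.619, 0.0, -0.0]
ft_force: [0.7, -0.7, -1.3]
width: 0.0116
grip_force: 25.0
```

drive_tool([
  [[-0.0435,-0.005,0,0,0,0,0],[-0.0435,-0.005,0,0,0,0.033,0],[0,0,0,0,0,0,0],[0,0,0,0,0,0,0],[0,0,0,0,0,0,0]],
])

```text
time: 11.55
ee_pos: [0.4366, -0.509, 0.2168]
eef_rot: [0.795, 0.606, 0.0, -0.0]
ft_force: [0.5, 0.4, -1.2]
width: 0.0115
grip_force: 25.0
```

```bash
python3 look.py w3.png tray_two large_knob long_handle; python3 -c "
from h import *
to(.40,-.36,.15,-.27)"
```

```text
tray_two [(0.93, array([288.,  73.]), array([ 0.4313, -0.3814]))] [(0.93, array([222.,  10., 351., 125.]))]
large_knob [] []
long_handle [(0.89, array([462., 212.]), array([ 0.6003, -0.6007]))] [(0.78, array([427., 172., 505., 264.]))]
t 11.9 pos [ 0.4362 -0.5096  0.2172] ydir -0.269 tilt [ 0. -0.] w 0.0119 shift [ 0.1346 -0.0747  0.0672] turn z 0.001 j7 0.61
```

View pics/w3.png

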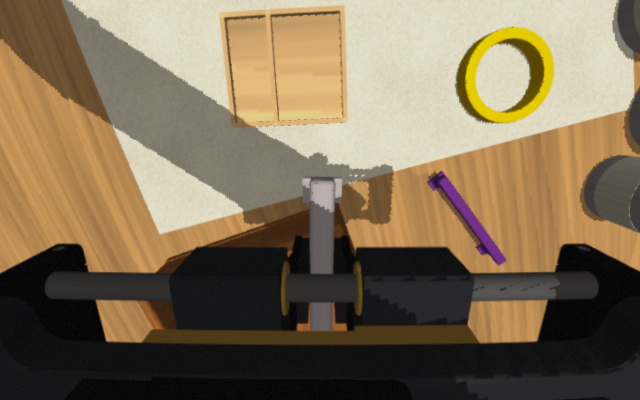

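The handle is held squarely. Tray_two's corners are at (220,13), (344,6), (346,121) and (232,126), and its slot is on the left.

```bash
cat > t2.py <<'E'
from h import *
np.set_printoptions(precision=4,suppress=True)
W=cam("wrist")
P=np.array([back(W,p,.014) for p in [(220,13),(344,6),(346,121),(232,126)]],np.float32)
m=np.array([(-.0665,.06),(.0665,.06),(.0665,-.06),(-.0665,-.06)])
c=P.mean(0);Q=P-c;th=np.arctan2((m[:,0]*Q[:,1]-m[:,1]*Q[:,0]).sum(),(m*Q).sum());M=np.array([[np.cos(th),-np.sin(th)],[np.sin(th),np.cos(th)]])
print("t2",c,th,"res",(Q@M-m));s=c+M@[-.0395,0];w=c+M@[.0245,0];print("slot",s,"wide",w)
print("div",M.T@(back(W,(273,67),.014)-c))
to(*s,.017,th)
E
python3 t2.py
```

```text
t2 [ 0.4311 -0.3784] -0.22760549022886198 res [[ 0.0009 -0.0012]
 [-0.0007 -0.0007]
 [-0.0011  0.001 ]
 [ 0.0009  0.001 ]]
slot [ 0.3926 -0.3695] wide [ 0.455  -0.3839]
div [-0.0134  0.002 ]
t 11.9 pos [ 0.4362 -0.5096  0.2172] ydir -0.269 tilt [ 0. -0.] w 0.0119 shift [ 0.1235 -0.0793  0.2002] turn z -0.042 j7 0.61
```

drive_tool([
  [[0.04,-0.026,0,0,0,0,0],[0.04,-0.026,0,0,0,0,0],[0.04,-0.026,0.02,0,0,0,0],[0.0035,-0.001,0.04,0,0,-0.042,0],[0,0,0.04,0,0,0,0],[0,0,0.04,0,0,0,0],[0,0,0.03,0,0,0,0],[0,0,0,0,0,0,0],[0,0,0,0,0,0,0],[0,0,0,0,0,0,0]],
])

```text
time: 12.9
ee_pos: [0.3942, -0.3724, 0.0498]
eef_rot: [0.783, 0.622, 0.0, 0.002]
ft_force: [-0.2, -0.4, -0.9]
width: 0.0114
grip_force: 25.0
```

```bash
python3 -c "
from h import *
to(.3926,-.3695,.0175,-.2276)"
```

```text
t 12.9 pos [ 0.3942 -0.3724  0.0498] ydir -0.228 tilt [ 0.003 -0.002] w 0.0114 shift [ 0.0025 -0.0023  0.0323] turn z -0.0 j7 0.51
```

drive_tool([
  [[0.0025,-0.002,0.015,0,0,0,0],[0,0,0.012,0,0,0,0],[0,0,0.005,0,0,0,0],[0,0,0,0,0,0,0],[0,0,0,0,0,0,0]],
])

```text
time: 13.4
ee_pos: [0.392, -0.369, 0.0162]
eef_rot: [0.783, 0.622, 0.0, 0.0]
ft_force: [-0.6, -0.1, -0.7]
width: 0.0116
grip_force: 25.0
```

```bash
python3 -c "
from h import *
to(.3926,-.3695,.0172,-.2276)
S=cam('scene');D=cam('side')
print(back(S,(253.5,189),.012),back(D,(150+462/1.875,80+240/1.875),.02))"
```

```text
t 13.4 pos [ 0.392  -0.369   0.0162] ydir -0.228 tilt [ 0.001 -0.   ] w 0.0116 shift [-0.0004  0.0007 -0.001 ] turn z -0.0 j7 0.52
[ 0.32685321 -0.09538725] [ 0.32521778 -0.08964296]
```

drive_tool([
  [[0,0,0,0,0,0,0.5],[0,0,0,0,0,0,0.5],[0,0,0,0,0,0,0.5],[0,0,0,0,0,0,0.5],[0,0,-0.02,0,0,0,0.5],[0,0,-0.035,0,0,0,1],[0,0,-0.045,0,0,0,1]],
])

```text
time: 14.1
ee_pos: [0.3906, -0.3678, 0.1155]
eef_rot: [0.783, 0.622, -0.001, -0.002]
ft_force: [1.4, -1.0, 0.1]
width: 0.0525
grip_force: 0.0
```

drive_tool([
  [[0.042,0.002,-0.01,0,0,0,1],[0.042,0.002,0,0,0,0,1],[0.042,0.002,0,0,0,0,1],[0.042,0.002,0,0,0,0,1],[0.036,0.001,0,0,0,0,1],[0,0,0,0,0,0,1],[0,0,0,0,0,0,1],[0,0,0,0,0,0,1]],
])

```text
time: 14.9
ee_pos: [0.4462, -0.173, 0.1257]
eef_rot: [0.783, 0.622, -0.0, 0.0]
ft_force: [-0.2, -0.5, 0.1]
width: 0.0869
grip_force: 0.0
```

```bash
python3 look.py w4.png large_knob; python3 -c "
from h import *
to(.4635,-.1,.012)"
```

```text
large_knob [(0.74, array([322., 111.]), array([ 0.4647, -0.0961]))] [(0.92, array([295.,  85., 349., 135.]))]
t 15.05 pos [ 0.4462 -0.173   0.1257] ydir -0.23 tilt [-0. -0.] w 0.0871 shift [0.075  0.0002 0.1137] turn z 0 j7 0.05
```

drive_tool([
  [[0.039,0,0,0,0,0,1],[0.039,0.0005,0.01,0,0,0,1],[0,0,0.035,0,0,0,1],[0,0,0.04,0,0,0,1],[0,0,0.029,0,0,0,1],[0,0,0,0,0,0,1],[0,0,0,0,0,0,1],[0,0,0,0,0,0,0.3],[0,0,0,0,0,0,0.3],[0,0,0,0,0,0,0.3]],
], squeeze=15)

```text
time: 16.05
ee_pos: [0.4655, -0.0962, 0.0129]
eef_rot: [0.783, 0.622, 0.001, 0.001]
ft_force: [-0.6, 0.5, 0.2]
width: 0.0706
grip_force: 0.0
```

drive_tool([
  [[0,0,0,0,0,0,0.3],[0,0,0,0,0,0,0.3],[0,0,0,0,0,0,0.3],[0,0,0,0,0,0,0.3],[0,0,0,0,0,0,0.3],[0,0,0,0,0,0,0.3],[0,0,0,0,0,0,0.3]],
])

```text
time: 16.75
ee_pos: [0.4647, -0.096, 0.0118]
eef_rot: [0.783, 0.622, 0.0, -0.0]
ft_force: [0.2, 0.4, 1.9]
width: 0.0411
grip_force: 15.0
```

drive_tool([
  [[0,0,-0.025,0,0,0,0.3],[0,0,-0.04,0,0,0,0.3],[0,0.008,-0.035,0,0,0,0.3],[-0.04,0.008,0,0,0,0,0.3],[-0.04,0.008,0,0,0,0,0.3],[-0.04,0.008,0,0,0,0,0.3],[-0.04,0.008,0,0,0,0,0.3],[-0.04,0.008,0,0,0,0,0.3],[-0.04,0.008,0,0,0,0,0.3],[-0.0425,0,0,0,0,0,0.3]],
])

```text
time: 17.75
ee_pos: [0.4559, -0.3849, 0.1114]
eef_rot: [0.783, 0.623, 0.0, -0.0]
ft_force: [-0.1, -0.4, -1.2]
width: 0.0411
grip_force: 15.0
```

drive_tool([
  [[0,0,0.01,0,0,0,0.3],[0,0,0.03,0,0,0,0.3],[0,0,0.03,0,0,0,0.3],[0,0,0,0,0,0,0.3],[0,0,0,0,0,0,0.3]],
])

```text
time: 18.25
ee_pos: [0.4553, -0.3835, 0.0419]
eef_rot: [0.783, 0.622, -0.0, -0.0]
ft_force: [0.4, -0.9, -1.7]
width: 0.0415
grip_force: 15.0
```

```bash
python3 -c "
from h import *
to(.455,-.384,.017,-.228)"
```

```text
t 18.25 pos [ 0.4553 -0.3835  0.0419] ydir -0.228 tilt [-0.001  0.001] w 0.0415 shift [-0.0005 -0.0002  0.0249] turn z 0.0 j7 0.47
```

drive_tool([
  [[0,0,0.018,0,0,0,0.3],[0,0,0.007,0,0,0,0.3],[0,0,0,0,0,0,0.3],[0,0,0,0,0,0,0.3],[0,0,0,0,0,0,0.64],[0,0,0,0,0,0,0.64],[0,0,0,0,0,0,0.64],[0,0,-0.025,0,0,0,0.64],[0,0,-0.035,0,0,0,0.64],[0,0,-0.045,0,0,0,1]],
])

```text
time: 19.25
ee_pos: [0.4544, -0.3832, 0.1216]
eef_rot: [0.783, 0.622, -0.0, -0.001]
ft_force: [1.2, -1.4, -0.3]
width: 0.0585
grip_force: 0.0
```

drive_tool([
  [[0.013,0.039,0,0,0,0,1],[0.013,0.039,0,0,0,0,1],[0.013,0.039,0,0,0,0,1],[0.013,0.038,0,0,0,-0.114,1],[0,0,0,0,0,-0.114,1],[0,0,0,0,0,0,1],[0,0,0,0,0,0,1],[0,0,0,0,0,0,1]],
])

```text
time: 20.05
ee_pos: [0.6172, -0.3691, 0.1222]
eef_rot: [0.709, 0.706, -0.0, 0.0]
ft_force: [-0.4, 0.0, -0.5]
width: 0.0871
grip_force: 0.0
```

```bash
python3 look.py w5.png long_handle wet_panel; python3 -c "
from h import *
to(.626,-.246,.012,0)"
```

```text
long_handle [(0.56, array([334.,  61.]), array([ 0.6288, -0.2483]))] [(0.74, array([319.,   0., 342., 150.]))]
wet_panel [] []
t 20.3 pos [ 0.6179 -0.3684  0.122 ] ydir -0.001 tilt [ 0. -0.] w 0.087 shift [0.1225 0.0079 0.11  ] turn z -0.001 j7 0.52
```

View pics/w5.png

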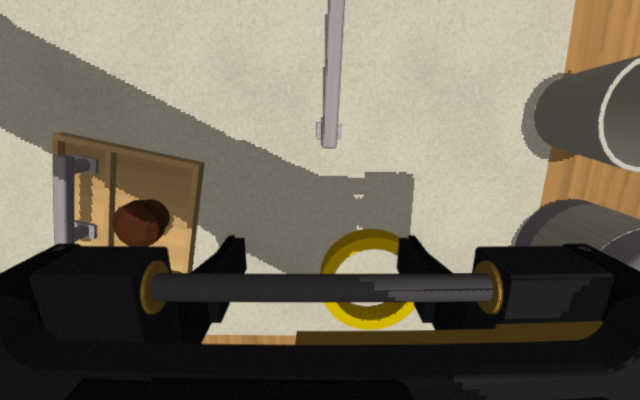

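Tray_two is filled, with the handle at (68,200) and the knob at (140,222). The long bar's near end is at (330,147) and its centreline runs to (337,2). A cup is on the right, with its base edge at (535,120).

```bash
python3 -c "
from h import *
W=cam('wrist')
p,q=back(W,(329.5,147),.034),back(W,(337,2),.034);d=q-p;u=d/np.linalg.norm(d);c=p+u*.07;a=np.arctan2(u[1],u[0])
print(p,q,c,a,back(W,(535,120),0),back(W,(598,130),.08))
to(*c,.012,a-np.pi/2)"
```

```text
[ 0.62445007 -0.31689898] [ 0.6291914  -0.21305175] [ 0.62764272 -0.24697182] 1.525171309574827 [ 0.81181954 -0.29506599] [ 0.8029087  -0.29930514]
t 20.3 pos [ 0.6179 -0.3684  0.122 ] ydir -0.001 tilt [ 0. -0.] w 0.087 shift [0.1215 0.0096 0.11  ] turn z 0.045 j7 0.52
```

drive_tool([
  [[0.04,0.003,0,0,0,0,1],[0.04,0.003,0,0,0,0,1],[0.0415,0.0036,0,0,0,0,1],[0,0,0.02,0,0,0.045,1],[0,0,0.03,0,0,0,0.7],[0,0,0.03,0,0,0,0.6],[0,0,0.02,0,0,0,0.5],[0,0,0,0,0,0,0.4],[0,0,0,0,0,0,0.35],[0,0,0,0,0,0,0.35]],
], squeeze=30)

```text
time: 21.3
ee_pos: [0.6288, -0.2472, 0.0236]
eef_rot: [0.723, 0.691, 0.001, 0.001]
ft_force: [0.0, -0.6, 0.7]
width: 0.0468
grip_force: 0.0
```

```bash
python3 -c "
from h import *
to(.6276,-.247,.012,-.045)"
```

```text
t 21.3 pos [ 0.6288 -0.2472  0.0236] ydir -0.045 tilt [ 0.003 -0.001] w 0.0468 shift [ 0.0002 -0.0012  0.0116] turn z -0.0 j7 0.3
```

drive_tool([
  [[0,0,0.0105,0,0,0,0.35],[0,0,0,0,0,0,0.2],[0,0,0,0,0,0,0],[0,0,0,0,0,0,0],[0,0,0,0,0,0,0],[0,0,0,0,0,0,0],[0,0,0,0,0,0,0],[0,0,0,0,0,0,0],[0,0,0,0,0,0,0],[0,0,0,0,0,0,0]],
])

```text
time: 22.3
ee_pos: [0.6278, -0.2468, 0.0114]
eef_rot: [0.723, 0.691, 0.0, 0.0]
ft_force: [-0.1, -1.1, 1.4]
width: 0.0115
grip_force: 29.8
```

drive_tool([
  [[0,0,-0.01,0,0,0,0],[0,0,-0.02,0,0,0,0],[0,0,-0.04,0,0,0,0],[0,0,-0.045,0,0,0,0],[0,0,-0.045,0,0,0,0],[0,0,-0.02,0,0,0,0],[0,0,0,0,0,0,0]],
])

```text
time: 23.0
ee_pos: [0.6293, -0.2474, 0.1962]
eef_rot: [0.723, 0.691, 0.002, 0.003]
ft_force: [0.6, -0.4, -1.0]
width: 0.0118
grip_force: 29.9
```

```bash
python3 -c "
from h import *
to(.408,.2,.19,-.06)"
```

```text
t 23.0 pos [ 0.6293 -0.2474  0.1962] ydir -0.045 tilt [ 0.007 -0.002] w 0.0118 shift [ 0.437  -0.2413  0.0038] turn z 0.015 j7 0.29
```

drive_tool([
  [[0.0366,-0.0155,0,0,0,0,0],[0.0366,-0.0155,0,0,0,0,0],[0.0366,-0.0155,0,0,0,0,0],[0.0366,-0.0155,0,0,0,0,0],[0.0366,-0.0155,0,0,0,0,0],[0.0366,-0.0155,0,0,0,0,0],[0.0366,-0.0155,0,0,0,0,0],[0.0366,-0.0155,0,0,0,0,0],[0.0366,-0.0155,0,0,0,0,0],[0.0366,-0.0155,0,0,0,0,0]],
])

```text
time: 24.0
ee_pos: [0.4879, 0.127, 0.1905]
eef_rot: [0.723, 0.691, -0.001, -0.0]
ft_force: [0.6, 0.9, -1.0]
width: 0.0116
grip_force: 29.9
```

drive_tool([
  [[0.0366,-0.0155,0,0,0,0,0],[0.0366,-0.0155,0,0,0,0,0],[0.0366,-0.0155,0,0,0,0,0],[0.0366,-0.0155,0,0,0,0,0],[0.0366,-0.0155,0,0,0,0,0],[0.0366,-0.0155,0.02,0,0,0.015,0],[0,0,0.04,0,0,0,0],[0,0,0.04,0,0,0,0],[0,0,0,0,0,0,0],[0,0,0,0,0,0,0]],
])

```text
time: 25.0
ee_pos: [0.406, 0.349, 0.0914]
eef_rot: [0.728, 0.686, -0.001, -0.0]
ft_force: [0.7, 0.5, 0.0]
width: 0.0116
grip_force: 29.9
```

```bash
python3 -c "
from h import *
to(.4085,.3485,.017,-.06)"
```

```text
t 25.0 pos [0.406  0.349  0.0914] ydir -0.06 tilt [-0.001 -0.001] w 0.0116 shift [-0.0003  0.0026  0.0744] turn z -0.0 j7 -0.94
```

drive_tool([
  [[0,0.0026,0.03,0,0,0,0],[0,0,0.025,0,0,0,0],[0,0,0.012,0,0,0,0],[0,0,0.007,0,0,0,0],[0,0,0,0,0,0,0],[0,0,0,0,0,0,0],[0,0,0,0,0,0,0]],
])

```text
time: 25.7
ee_pos: [0.4096, 0.3498, 0.0184]
eef_rot: [0.728, 0.686, 0.001, 0.0]
ft_force: [-1.2, 0.0, -0.4]
width: 0.0115
grip_force: 29.9
```

```bash
python3 -c "
from h import *
to(.4085,.3485,.0165,-.06)"
```

```text
t 25.7 pos [0.4096 0.3498 0.0184] ydir -0.06 tilt [0.002 0.001] w 0.0115 shift [-0.0014 -0.001   0.0019] turn z -0.0 j7 -0.97
```

drive_tool([
  [[0,0,0.001,0,0,0,0],[0,0,0,0,0,0,0],[0,0,0,0,0,0,0.55],[0,0,0,0,0,0,0.55],[0,0,0,0,0,0,0.55],[0,0,0,0,0,0,0.55],[0,0,-0.025,0,0,0,0.55],[0,0,-0.04,0,0,0,0.6],[0,0,-0.045,0,0,0,1],[0,0,-0.02,0,0,0,1]],
])

```text
time: 26.7
ee_pos: [0.41, 0.3505, 0.1504]
eef_rot: [0.728, 0.686, 0.003, 0.0]
ft_force: [-0.5, 1.7, -0.1]
width: 0.0609
grip_force: 0.0
```

drive_tool([
  [[-0.04,0.01,0,0,0,0,1],[-0.04,0.01,0,0,0,0,1],[-0.04,0.01,0,0,0,0,1],[-0.04,0.01,0,0,0,0,1],[-0.04,0.01,0,0,0,0,1],[-0.04,0.01,0,0,0,0,1],[-0.04,0.01,0,0,0,0,1],[-0.035,0.0085,0,0,0,0,1],[0,0,0,0,0,0,1],[0,0,0,0,0,0,1]],
])

```text
time: 27.7
ee_pos: [0.4684, 0.0297, 0.1463]
eef_rot: [0.729, 0.685, 0.0, -0.0]
ft_force: [-0.4, 0.4, -0.5]
width: 0.0872
grip_force: 0.0
```

```bash
python3 look.py w6.png foot; python3 -c "
from h import *
to(.47,.106,.026)"
```

```text
foot [(0.67, array([314., 112.]), array([0.466 , 0.1091]))] [(0.61, array([288.,  83., 345., 142.]))]
t 27.85 pos [0.4682 0.0314 0.1462] ydir -0.058 tilt [0. 0.] w 0.0873 shift [ 0.0745 -0.0026  0.1203] turn z 0 j7 -0.23
```

View pics/w6.png

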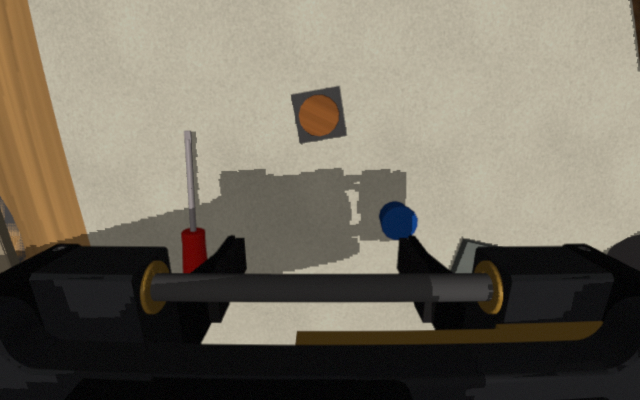

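The foot's plate has corners at (291,95), (340,87), (346,136) and (300,143), with the shaft top centred at (319,116).

```bash
python3 -c "
from h import *
W=cam('wrist')
P=np.array([back(W,p,.005) for p in [(291,95),(340,87),(346,136),(300,143)]]);e=np.roll(P,-1,0)-P
print(P.mean(0),np.degrees(np.arctan2(e[:,1],e[:,0])),np.linalg.norm(e,axis=1),back(W,(319,116),.06))
to(*((P.mean(0)+back(W,(319,116),.06))/2),.026)"
```

```text
[0.47054617 0.10674552] [   5.53670777  -85.05457386 -174.7300806    96.47717052] [0.0459715  0.04506065 0.04477074 0.04485583] [0.47067663 0.1069882 ]
t 27.85 pos [0.4682 0.0314 0.1462] ydir -0.058 tilt [0. 0.] w 0.0873 shift [ 0.0754 -0.002   0.1203] turn z 0 j7 -0.23
```

Plate yaw is +0.097 rad; I'll turn it into line with the tray (−0.06) after the grasp.

drive_tool([
  [[0.038,-0.001,0,0,0,0,1],[0.0375,-0.001,0,0,0,0,1],[0,0,0,0,0,0,1],[0,0,0.035,0,0,0,1],[0,0,0.04,0,0,0,1],[0,0,0.03,0,0,0,1],[0,0,0.015,0,0,0,0.8],[0,0,0,0,0,0,0.6],[0,0,0,0,0,0,0.2],[0,0,0,0,0,0,0.2]],
], squeeze=20)

```text
time: 28.85
ee_pos: [0.4718, 0.106, 0.0275]
eef_rot: [0.728, 0.686, 0.001, 0.0]
ft_force: [0.2, 0.8, 0.3]
width: 0.0629
grip_force: 0.0
```

drive_tool([
  [[0,0,0,0,0,0,0.2],[0,0,0,0,0,0,0.2],[0,0,0,0,0,0,0.2],[0,0,0,0,0,0,0.2],[0,0,0,0,0,0,0.2],[0,0,0,0,0,0,0.2],[0,0,0,0,0,0,0.2]],
])

```text
time: 29.55
ee_pos: [0.4711, 0.1056, 0.0265]
eef_rot: [0.728, 0.686, 0.0, 0.0]
ft_force: [-0.6, -0.3, 5.8]
width: 0.0339
grip_force: 20.1
```

drive_tool([
  [[0,0,-0.02,0,0,0,0.2],[0,0,-0.035,0,0,0,0.2],[0,0,-0.035,0,0,0.08,0.2],[0,0,-0.015,0,0,0.075,0.2],[0,0,0,0,0,0,0.2],[0,0,0,0,0,0,0.2]],
])

```text
time: 30.15
ee_pos: [0.4704, 0.1055, 0.1303]
eef_rot: [0.778, 0.628, -0.0, -0.0]
ft_force: [0.0, -1.0, -1.2]
width: 0.0338
grip_force: 19.9
```

```bash
python3 -c "
from h import *
to(.4745,.38,.031,-.215)"
```

```text
t 30.15 pos [0.4704 0.1055 0.1303] ydir -0.213 tilt [-0.001 -0.   ] w 0.0338 shift [ 0.2693 -0.0539  0.0992] turn z 0.002 j7 -0.54
```

drive_tool([
  [[0.038,-0.008,0,0,0,0,0.2],[0.038,-0.008,0,0,0,0,0.2],[0.038,-0.008,0,0,0,0,0.2],[0.038,-0.008,0,0,0,0,0.2],[0.038,-0.007,0,0,0,0,0.2],[0.038,-0.007,0,0,0,0,0.2],[0.0413,-0.008,0,0,0,0,0.2],[0,0,0.025,0,0,0,0.2],[0,0,0.035,0,0,0,0.2],[0,0,0.01,0,0,0,0.2]],
])

```text
time: 31.15
ee_pos: [0.4728, 0.3781, 0.0555]
eef_rot: [0.778, 0.628, -0.004, -0.0]
ft_force: [-0.7, 0.1, -2.0]
width: 0.0339
grip_force: 19.9
```

drive_tool([
  [[0,0,0.01,0,0,0,0.2],[0,0,0,0,0,0,0.2],[0,0,0,0,0,0,0.2]],
])

```text
time: 31.45
ee_pos: [0.4761, 0.3805, 0.0522]
eef_rot: [0.779, 0.627, 0.001, -0.0]
ft_force: [0.0, -0.7, -0.1]
width: 0.0338
grip_force: 19.9
```

```bash
python3 -c "
from h import *
to(.4745,.38,.0315,-.215)"
```

```text
t 31.45 pos [0.4761 0.3805 0.0522] ydir -0.215 tilt [0.001 0.001] w 0.0338 shift [-0.0008 -0.0015  0.0207] turn z 0.0 j7 -1.06
```

drive_tool([
  [[0,-0.001,0.01,0,0,0,0.2],[0,0,0.007,0,0,0,0.2],[0,0,0.0015,0,0,0,0.2],[0,0,0,0,0,0,0.2],[0,0,0,0,0,0,0.2],[0,0,0,0,0,0,0.2]],
])

```text
time: 32.05
ee_pos: [0.4748, 0.3806, 0.0331]
eef_rot: [0.779, 0.627, 0.0, 0.0]
ft_force: [-0.2, -0.2, -1.1]
width: 0.0339
grip_force: 19.9
```

drive_tool([
  [[0,0,0,0,0,0,0.55],[0,0,0,0,0,0,0.55],[0,0,0,0,0,0,0.55],[0,0,0,0,0,0,0.55],[0,0,-0.02,0,0,0,0.55],[0,0,-0.03,0,0,0,0.55],[0,0,-0.04,0,0,0,0.55],[-0.03,0,-0.03,0,0,0,0.55],[-0.04,0,0,0,0,0,0.55],[-0.04,0,0,0,0,0,0.55]],
])

```text
time: 33.05
ee_pos: [0.4512, 0.2723, 0.1538]
eef_rot: [0.779, 0.627, 0.001, 0.0]
ft_force: [-0.3, -0.8, 0.1]
width: 0.0478
grip_force: 0.0
```

drive_tool([
  [[-0.04,0,0,0,0,0,0.55],[-0.04,0,0,0,0,0,0.55],[0,0,0,0,0,0,0.55],[0,0,0,0,0,0,0.55]],
])

```text
time: 33.45
ee_pos: [0.4343, 0.1943, 0.1532]
eef_rot: [0.779, 0.627, 0.0, 0.0]
ft_force: [0.7, 0.1, 0.0]
width: 0.0477
grip_force: 0.0
```

Run:
```python
from h import *
a,_=shot("wrist","w7.png");b,_=shot("side","d7.png");c,_=shot("scene","s7.png")
o=np.vstack([cv2.resize(a[:,100:500],(400,400))[:300],np.hstack([b[280:400,220:420]*1,c[200:320,150:350]])[:120]])
o=np.hstack([cv2.resize(a[0:240,150:450],(500,400)),cv2.resize(c[200:320,150:300],(300,240)).repeat(1,0) if 0 else np.vstack([cv2.resize(b[260:380,220:420],(300,180)),cv2.resize(c[220:300,160:290],(300,220))])])
cv2.imwrite("pics/f.png",o[:,:,::-1])
```

```text
(no output)
```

View pics/f.png

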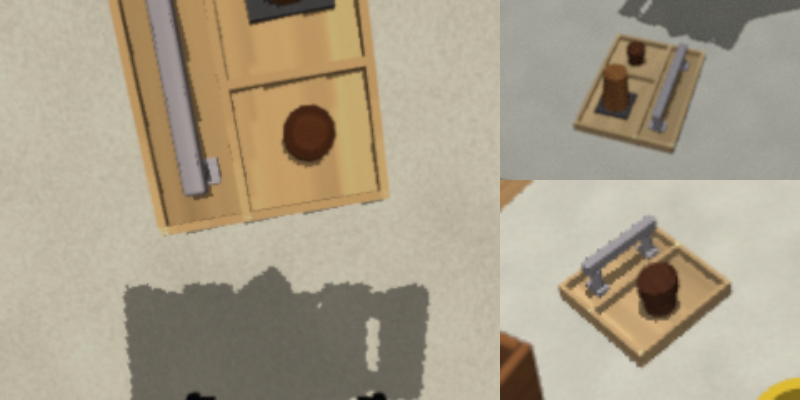

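The check picture shows all five pieces upright in their pockets: long handle (175,100), foot plate (290,10), small knob (308,132), and both tray_two pieces at lower right.

```bash
python3 -c "
from bench import r
print(r.close_job())"
```

```text
the job is handed in; nothing more can be done
None
```

I placed all five fittings in their named pockets and handed the job in at about 34 s; the last pictures show them upright and nothing went near the wet panel, but the hand-in call gave no verdict.

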